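# Clamp the glued pepper mill

## Robot

A 6-joint arm with a two-finger parallel gripper is mounted at the origin on a cart in front of the work surface, level with it; the furniture and walls round the work are solid. World frame = base frame: x ahead of the robot, y to its left, z up, the work surface at z = 0. Lengths are in m, angles in rad, forces in N, time in s.
With the tool pointing down it reaches from about 0.35 to 0.8 m from the base axis. Payload 7.3 kg.
Tool frame: the origin (TCP) lies between the finger pads; the fingertips stand 17 mm ahead of it and the grasp point (between the pads) lies 2 mm behind it; z points along the fingers, y is the line along which they close (so a half turn about z gives the same grasp; the last joint's range is limited). The gripper opens to 85 mm and grips with 20 to 120 N. Pads are 22 mm wide; open, the fingers measure 114 mm over their backs; the gripper's body (76 mm by 85 mm) begins 54 mm behind the grasp point. The pads swing forward as they close: fully open they stand 13 mm farther back than shut.
Start: joints at [-1.353, 0.342, 1.524, -0, 1.275, -0.146], TCP at [0.187, -0.491, 0.248] pointing down, gripper open.
Joint ranges: [-2.53, 2.53], [-0.77, 2.02], [0.04, 2.7], [-1, 4.14], [0.28, 2.66], [-3.11, 3.11]. Speed limits (rad/s): [2.57, 2.57, 3.14, 3.14, 3.14, 3.14].

## Interface

Orientations are given as a unit quaternion [x, y, z, w].
In Python, from cell import env gives the robot as it stands.
- The arm moves only by the tool apply_moves, never from a script. Its argument "steps" is text: rows parted by semicolons, each of 7 numbers parted by spaces: the turn, a rotation vector about the tool's x, y, z in rad, then the shift along the tool's x, y, z in m, then the closure, from 0 (fully open) to 1 (shut). A call has 1 to 10 rows; each row is the pose to reach, as a shift and turn from the pose commanded when the call began, along the tool's axes at that moment; what a row does not reach only later rows make up. A row lasts 1/12 s, in which the tool goes at most 41.7 mm and 7.16 degrees, less where a joint would pass 70% of its speed; a pose out of reach is approached as far as the arm can. A call with a gripper value outside its range is refused whole. The fingers move at their own pace and stop on an object; "squeeze" is the grip in N (left out, the last holds). Time passes only in rows, so rows that repeat a pose let the fingers close. It gives the time, the measured TCP pose, the force, the opening and the grip force at its end, in the units of the state.
- env.get_state(): the state, without advancing time (a new reading comes with each control period).
- env.snapshot(name): name is "scene" or "side" or "wrist"; returns the picture (480x640x3 uint8, blue, green, red); there is no depth.
- env.calibration(name): a dict with "fx", "fy", "cx", "cy" (pixels), "eye" and "orientation" of the camera in the world. Camera axes: x right, y down, z forward; pixel columns grow to the right and rows downward; lengths in m; the calibration is good to about 2 mm. A picture is of the moment at which its call begins: read the wrist's pose just before it. calibration takes no time and is no camera call; for the wrist camera it gives the pose at the moment of the call.
- env.close_job(): hands the job in; it is judged then, once.
Trained networks look in the newest picture that a camera, given by its name, has taken for a name from the list of things; names that differ only in an ending like _2 or _b are one class to them, and where a whole thing is asked for, a point or a joint stands for the part that bears it (a point fixed in the world has none). Each returns a list of dicts, best first, with "p" (0 to 1); they miss things now and then, are a little off and sometimes report something else, mostly with a low value. They report only what shows in the picture. A call takes as long as a camera call. They do not tell look-alikes from the thing itself.
- env.regions_of(thing, camera): "region" (480x640 bool, what is visible of it).
- env.pinpoint(thing, camera): "point" ([x, y, z] in m, in the coordinates of the camera as it stood for that picture, good to about 4 mm: a listed point, or the origin of a listed thing).
The state is a dict: "time": time; "joint_positions": joint angles; "joint_vel": joint speeds; "joint_torque": joint torques, N m; "tool_pos": TCP position; "ee_rot": TCP orientation; "force": force on the tool from outside, world axes, zero at the start; "wrist_torque": the same for the moment, N m; "width": opening from 0.0 (shut) to 1.0 (fully open); "grasp_force": force on a finger pad.
Only numpy, scipy, OpenCV 4.12 (cv2) and the standard library are available. Lean on these libraries where they do the work, as an engineer would, in place of code of your own. Each camera call takes 0.05 s, during which the arm holds its last target. There are 200 camera calls.

## Task

The wooden pepper mill has a split in its body that has just been glued: stand it upright on the bed of the ratchet bar clamp, against the fixed V jaw, and let go of it. Then pump the clamp's trigger by squeezing it towards the fixed grip and letting it spring back, until the moving pad touches the mill and its spring is pressed in by about 5 to 25 mm, so that the mill is gripped firmly between pad and V jaw but not crushed. Move the jaw only with the trigger, leave the other things where they stand, and finish with the trigger still squeezed in the gripper.

Things in the scene. Friction and masses are not known exactly. Their poses are not given: they have to be found in the camera images.
- mill: turned wooden pepper mill with a small metal knob on top, round, 49 mm across, 130 mm tall (wood up to 120 mm), 0.16 kg, standing loose on the worktop beyond the clamp, farther from the robot; origin at the centre of its underside, z up along it. Grip it round the wood. Keep the arm off the wall cabinet overhead to the left (x beyond 0.57, y 0.03 to 0.63, from 0.5 m up)
- clamp: ratchet bar clamp fixed on a wooden bed 110x290x12 mm; origin at worktop level on its centre line; the yaw of this body is the clamp's. Its +y axis points from the trigger to the fixed V jaw. Along y in mm: trigger -145 to -130, fixed grip -102 to -87 (both 160 high), moving jaw and pad, free bed, V jaw to +124. The toothed bar, 69 mm high, sticks out behind to y = -220
- fixed_jaw: fixed V jaw at the +y end of the bed, 92 mm high, rubber faced, a 120 degree V that opens to -y and centres the mill; its frame coincides with that of the clamp body. The mill sits home in the V when its axis is at x = 0, y = +77 mm in the clamp's frame
- seat (a point): point on top of the bed (12 mm above the worktop), where the mill's foot is to be set down, 5 mm short of home in the V so that it goes in freely; the pad pushes the mill the last bit home
- jaw (a joint): position of the moving jaw with its toothed bar, m; grows towards the V jaw, 0 to 0.090; starts between 0 and 0.020. The free pad touches a mill that is home in the V at about 0.044. The ratchet has 5 mm teeth: it only goes forward and cannot be released
- pad (a joint): how far the pad's spring is pressed in, m: 0 free, 0.045 solid. The spring is 500 N/m, so 0.010 means 5 N on the mill; above about 20 N the mill is crushed
- pad_face (a point): middle of the pad's face on the moving jaw, 54 mm above the worktop (plate 44 mm wide, from 14 to 94 mm height); the pad moves to +y of the clamp
- trigger (a joint): travel of the trigger, m: 0 at rest, 0.016 squeezed fully in; it slides to the clamp's +y and springs back by itself (5 to 7 N, plus 3 N jaw friction and the clamping force). One full squeeze moves the jaw on by 3 teeth, 15 mm (5 to 15 mm once it presses hard); on release the jaw stays, at most a tooth back
- trigger_grip (a point): middle of the trigger's upper part, 20 mm below its top, 140 mm above the worktop; the trigger there is 28 mm wide (x), 15 mm thick (y) and reaches from 95 to 160 mm height
- handle_grip (a point): middle of the fixed grip, same size and height as the trigger, 43 mm from the trigger's middle at rest: over both outer faces 58 mm at rest, 42 mm with the trigger fully squeezed. Both can be straddled from above with the fingers closing along the clamp's y axis
- tin: round food tin, 75 mm across, 58 mm tall, a bystander; origin under its centre
- sauce_bottle: green bottle with orange cap, 43x59x151 mm, a bystander; origin under its centre
- mug: spotted mug, 93 mm tall, a bystander; origin under its centre
- shaker: small pepper shaker, 44 mm across, 90 mm tall, a bystander; origin under its centre
Not all that is in view belongs to the job. Leave any purple look-alike of the mill alone.

How it is judged:
On the way, in this order (a step that is already met when the one before it is completed fails the run):
1. the mill stands upright on the clamp's bed in front of the V jaw, let go, not yet touched by the pad (x of mill in the frame of clamp between -0.015 and 0.015 m and y of mill in the frame of clamp between 0.055 and 0.082 m and height (world z) of mill between 0.008 and 0.017 m and angle between mill's own z axis and vertical below 0.1 rad and contact force between the fingers and mill below 0.2 N and contact force between pad and mill below 0.5 N), for 0.2 s.
2. the trigger, squeezed in the gripper, has brought the pad against the mill (contact force between pad and mill above 0.8 N and contact force between the fingers and trigger above 1 N), for 0.1 s.
At the end, for the whole second after the job is handed in: The mill stands upright (within 0.1 rad) on the clamp's bed, home in the V (within 8 mm), pressed by the pad with 2 to 16 N and bearing on the V jaw with more than 1 N; the fingers do not touch the mill but still squeeze the trigger (more than 4 mm in, more than 1.5 N on it) (contact force between pad and mill between 2 and 16 N and contact force between fixed_jaw and mill above 1 N and x of mill in the frame of clamp between -0.008 and 0.008 m and y of mill in the frame of clamp between 0.068 and 0.084 m and height (world z) of mill between 0.007 and 0.018 m and angle between mill's own z axis and vertical below 0.1 rad and contact force between the fingers and mill below 0.2 N and value of joint trigger above 0.004 m and contact force between the fingers and trigger above 1.5 N); the arm keeps its last pose, push and grip.
It fails at once if the mill is crushed: more than 20 N from the pad (contact force between pad and mill above 20 N).
It fails at once if the robot pushes the moving jaw or its bar directly (contact force between the arm and jaw above 4 N).
It fails at once if the fingers push the moving jaw or its bar directly (contact force between the fingers and jaw above 4 N).
It fails at once if a bystander is moved by more than 40 mm (distance of any of tin, sauce_bottle, mug, shaker from where it was at the start of the episode above 0.04 m).
It also fails if it takes over 51 s, if anything falls off the work surface, if the arm or the gripper's body presses on something with over 40 N, if the wrist force passes 120 N, or if a joint passes its speed limit or range.

## Working session

There is one attempt and no reset: what is moved stays moved. The work goes in short steps, Python scripts to look and compute and a tool call to move; the robot and the scene stay as the last step left them, time stands still between calls to the robot, and variables do not carry over. Pictures are saved under pics/ and viewed, at most 10 in all, crops included, and the job is handed in when it is done.

Besides the shell and the picture viewer there is one more tool, called after ">>>" as name(argument=value, ...) on one line, values as JSON. apply_moves: Moves the arm, as the interface text tells. Its arguments: {"type":"object","properties":{"steps":{"type":"string"},"squeeze":{"type":"number"}},"required":["steps"]}

```bash
mkdir -p pics; cat > h.py <<'E'
import numpy as np, cv2
from cell import env
from scipy.spatial.transform import Rotation as R
def world(p,cal): return R.from_quat(cal["orientation"]).apply(p)+np.array(cal["eye"])
def proj(p,cal):
    q=R.from_quat(cal["orientation"]).inv().apply(np.array(p)-np.array(cal["eye"]))
    return np.array([cal["fx"]*q[0]/q[2]+cal["cx"],cal["fy"]*q[1]/q[2]+cal["cy"]])
def find(thing,cam,n=3):
    cal=env.calibration(cam)
    for d in env.pinpoint(thing,cam)[:n]:
        w=world(d["point"],cal); print(cam,thing,round(d["p"],2),w.round(3),proj(w,cal).round())
E
python3 - <<'E'
from h import *
for c in("scene","side"):
    cv2.imwrite(f"pics/{c}0.png",env.snapshot(c))
    for t in ["mill","clamp","seat","trigger_grip","handle_grip","pad_face"]+(["tin","sauce_bottle","mug","shaker"] if c=="scene" else []): find(t,c)
s=env.get_state();print(s)
E
```

```text
scene mill 0.86 [ 0.648 -0.147 -0.002] [377. 246.]
scene mill 0.73 [ 0.624 -0.324  0.001] [433. 231.]
scene clamp 0.62 [ 0.489 -0.11  -0.001] [405. 278.]
scene clamp 0.55 [0.667 0.398 0.003] [175. 310.]
scene seat 0.71 [ 0.49  -0.035  0.013] [380. 283.]
scene trigger_grip 0.71 [ 0.483 -0.243  0.141] [453. 212.]
scene trigger_grip 0.32 [ 0.489 -0.109 -0.003] [404. 279.]
scene handle_grip 0.65 [ 0.485 -0.205  0.135] [441. 218.]
scene pad_face 0.73 [ 0.493 -0.104  0.054] [403. 258.]
scene pad_face 0.72 [0.522 0.171 0.002] [296. 309.]
scene tin 0.56 [ 0.695  0.245 -0.005] [235. 284.]
scene tin 0.16 [ 0.724  0.089 -0.002] [286. 259.]
scene sauce_bottle 0.83 [ 0.725  0.086 -0.003] [287. 259.]
scene mug 0.98 [0.668 0.399 0.005] [175. 309.]
scene shaker 0.83 [0.518 0.17  0.002] [297. 310.]
side mill 0.78 [ 0.623 -0.324 -0.005] [416. 369.]
side mill 0.75 [ 0.646 -0.152  0.   ] [388. 317.]
side clamp 0.7 [ 0.491 -0.108 -0.003] [319. 325.]
side seat 0.75 [ 0.496 -0.034  0.016] [309. 299.]
side seat 0.15 [0.698 0.245 0.003] [339. 231.]
side trigger_grip 0.8 [ 0.489 -0.249  0.137] [343. 312.]
sid
[... 225 characters left out ...]
: 0.9, 'joint_positions': array([-1.35300275e+00,  3.41974480e-01,  1.52409694e+00, -2.46900760e-05,
        1.27539205e+00, -1.45974850e-01]), 'joint_vel': array([ 0.0006659 , -0.00129512, -0.00132756, -0.00044191,  0.00080938,
        0.00034863]), 'joint_torque': array([-4.16226103e-04, -4.33549547e+01, -2.46276015e+01, -3.37610891e-04,
        2.95702766e-04,  3.12871904e-06]), 'tool_pos': array([ 0.18682493, -0.49065406,  0.24833584]), 'ee_rot': array([ 9.83503965e-01,  1.80886558e-01, -9.48389544e-06,  6.49763406e-05]), 'force': array([ 0.66382633, -0.2469126 ,  0.14943625]), 'wrist_torque': array([-0.02410797, -0.00509026, -0.02819854]), 'grasp_force': 0.0, 'width': 1.003126801483081}
```

View pics/scene0.png

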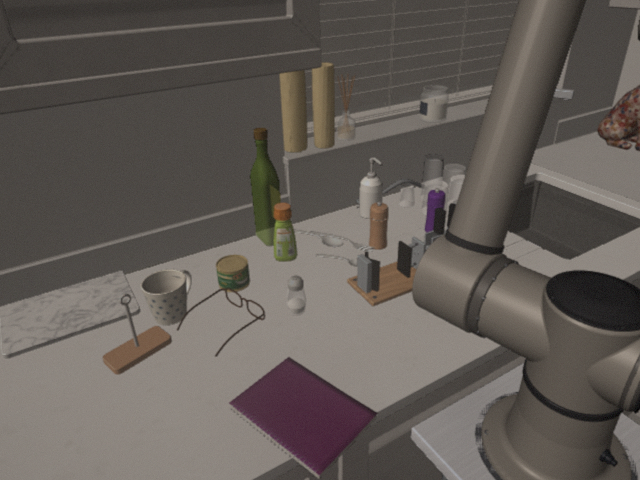

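View pics/side0.png

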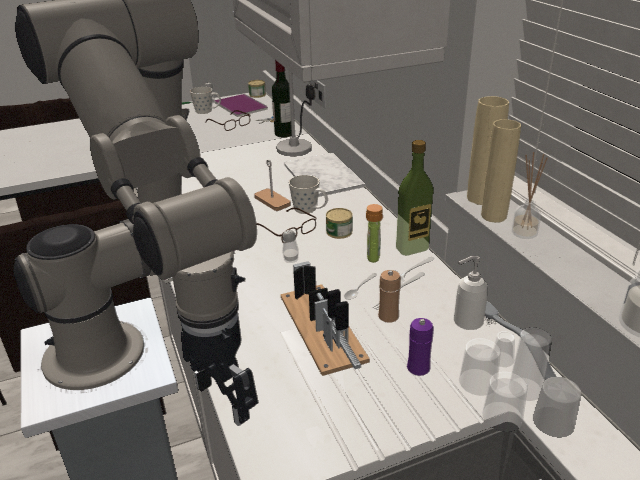

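```bash
python3 - <<'E'
import cv2
a=cv2.imread("pics/side0.png")[180:400,260:480]
cv2.imwrite("pics/crop0.png",cv2.resize(a,None,fx=2.7,fy=2.7,interpolation=cv2.INTER_CUBIC))
E
```

```text
(no output)
```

View pics/crop0.png

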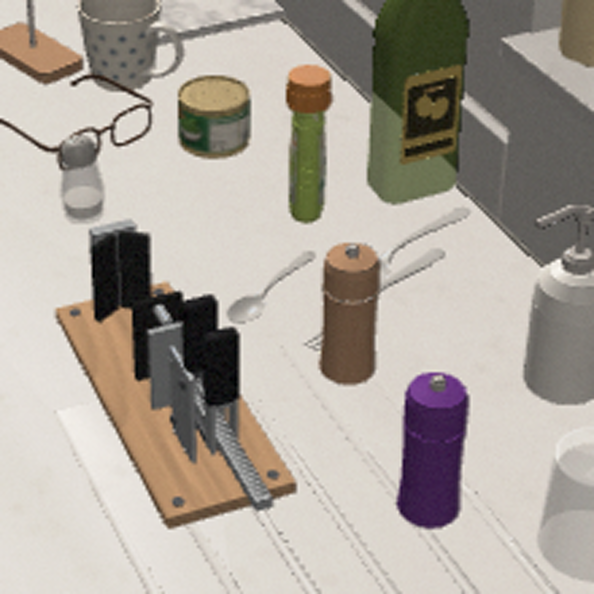

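The candidates are the wooden mill at side px (388,295) / scene (378,225), the purple look-alike at side (420,345), and the shaker at side (290,245). I choose the brown wooden mill. The crop confirms wood with a metal knob, at about (0.647, -0.149).

The clamp lies along world y. Its trigger is at about (0.486, -0.246) and its seat at about (0.493, -0.034).

```bash
cat >> h.py <<'E'
def go(p,yang):
    "turn+shift to TCP p, pointing down, tool y at world angle yang (deg)"
    s=env.get_state(); r=R.from_quat(s["ee_rot"]); a=np.radians(yang)
    y=np.array([np.cos(a),np.sin(a),0]); z=np.array([0,0,-1.]); 
    t=R.from_matrix(np.c_[np.cross(y,z),y,z])
    print("t",s["time"],"at",s["tool_pos"].round(4),"turn",(r.inv()*t).as_rotvec().round(3),"shift",r.inv().apply(np.array(p)-s["tool_pos"]).round(4))
E
python3 - <<'E'
from h import *
go((0.62,-0.16,0.26),-2); c=env.calibration("wrist"); s=env.get_state()
r=R.from_quat(s["ee_rot"]).inv(); print(r.apply(c["eye"]-s["tool_pos"]),(r*R.from_quat(c["orientation"])).as_matrix().round(2))
E
```

```text
t 0.9 at [ 0.1868 -0.4907  0.2483] turn [ 0.     0.    -1.172] shift [ 0.5225 -0.1549 -0.0117]
[ 0.06979816 -0.0009421  -0.12568488] [[-0.   -0.96 -0.27]
 [ 1.   -0.    0.  ]
 [-0.   -0.27  0.96]]
```

>>> apply_moves(steps="0 0 -0.3 0.13 -0.04 -0.012 0; 0 0 -0.6 0.26 -0.08 -0.012 0; 0 0 -0.9 0.39 -0.12 -0.012 0; 0 0 -1.172 0.522 -0.155 -0.012 0; 0 0 -1.172 0.522 -0.155 -0.012 0; 0 0 -1.172 0.522 -0.155 -0.012 0; 0 0 -1.172 0.522 -0.155 -0.012 0; 0 0 -1.172 0.522 -0.155 -0.012 0; 0 0 -1.172 0.522 -0.155 -0.012 0; 0 0 -1.172 0.522 -0.155 -0.012 0")

```text
time: 1.73
tool_pos: [0.519, -0.2359, 0.2587]
ee_rot: [0.717, 0.697, -0.0, 0.0]
force: [0.6, -1.0, 0.7]
width: 0.999
grasp_force: 0.0
```

```bash
python3 - <<'E'
from h import *
go((0.62,-0.16,0.26),-2)
E
```

```text
t 1.7333 at [ 0.519  -0.2359  0.2587] turn [0.    0.    0.006] shift [ 0.0787  0.0988 -0.0013]
```

>>> apply_moves(steps="0 0 0.006 0.072 0.098 0 0; 0 0 0.006 0.072 0.098 0 0; 0 0 0.006 0.072 0.098 0 0; 0 0 0.006 0.072 0.098 0 0; 0 0 0.006 0.072 0.098 0 0; 0 0 0.006 0.072 0.098 0 0")

```text
time: 2.23
tool_pos: [0.6176, -0.1691, 0.258]
ee_rot: [0.721, 0.693, -0.0, -0.0]
force: [-0.0, -0.5, -1.0]
width: 1.0
grasp_force: 0.0
```

```bash
python3 - <<'E'
from h import *
cv2.imwrite("pics/w1.png",env.snapshot("wrist"))
for t in ["mill","seat","clamp","trigger_grip","handle_grip","pad_face"]: find(t,"wrist",2)
go((0.647,-0.149,0.26),-2)
E
```

```text
wrist mill 0.67 [ 0.626 -0.324 -0.001] [338. 328.]
wrist mill 0.66 [ 0.646 -0.149  0.001] [352. 183.]
wrist seat 0.68 [ 0.49  -0.036  0.013] [188.  74.]
wrist clamp 0.57 [ 0.49  -0.11  -0.004] [204. 152.]
wrist clamp 0.42 [ 0.489 -0.037  0.016] [186.  74.]
wrist trigger_grip 0.79 [ 0.488 -0.248  0.137] [166. 338.]
wrist pad_face 0.6 [ 0.488 -0.101  0.06 ] [177. 144.]
t 2.5833 at [ 0.6175 -0.1698  0.2589] turn [ 0.     0.    -0.007] shift [ 0.022   0.0286 -0.0011]
```

View pics/w1.png

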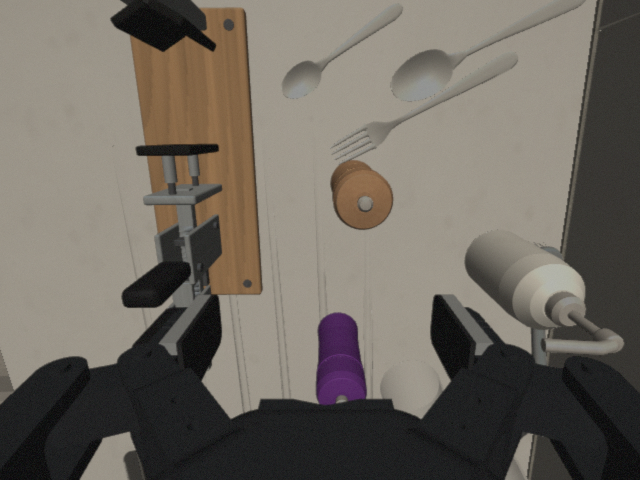

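The picture shows the wooden mill at (352,190) and the purple one at (340,360). The bed's bolts are at (228,24) and (248,283), and its right edge runs (245,10)–(262,292). I'll use those for the clamp yaw.

```bash
python3 - <<'E'
from h import *
c=env.calibration("wrist")
def ground(u,v,z):
    d=R.from_quat(c["orientation"]).apply([(u-c["cx"])/c["fx"],(v-c["cy"])/c["fy"],1]); e=np.array(c["eye"]); return e+d*(z-e[2])/d[2]
for a,b in(((228,24),(248,283)),((245,10),(262,292))):
    A,B=ground(*a,.012),ground(*b,.012); d=A-B; print(A.round(4),B.round(4),"yaw",-np.arctan2(d[0],d[1]))
go((0.646,-0.150,0.258),-2)
E
```

```text
[0.5337 0.0055 0.012 ] [ 0.5256 -0.2553  0.012 ] yaw -0.030901143825392885
[0.5507 0.0163 0.012 ] [ 0.5405 -0.2671  0.012 ] yaw -0.036178328884517406
t 2.5833 at [ 0.6175 -0.1698  0.2589] turn [ 0.     0.    -0.007] shift [0.0209 0.0276 0.0009]
```

```bash
python3 - <<'E'
from h import *
c=env.calibration("wrist")
def ground(u,v,z):
    d=R.from_quat(c["orientation"]).apply([(u-c["cx"])/c["fx"],(v-c["cy"])/c["fy"],1]); e=np.array(c["eye"]); return e+d*(z-e[2])/d[2]
print(ground(490,255,0),ground(470,255,0.02),ground(545,310,.12),ground(545,330,.16))
E
```

```text
[ 0.80298878 -0.23758346  0.        ] [ 0.77180479 -0.22947992  0.02      ] [ 0.79542582 -0.24445396  0.12      ] [ 0.7709805  -0.23835782  0.16      ]
```

The dispenser is well clear, so I'll descend on the mill.

>>> apply_moves(steps="0 0 0 0.021 0.0275 0 0; 0 0 0 0.021 0.0275 0 0; 0 0 0 0.021 0.0275 0.035 0; 0 0 0 0.021 0.0275 0.07 0; 0 0 0 0.021 0.0275 0.105 0; 0 0 0 0.021 0.0275 0.135 0; 0 0 0 0.021 0.0275 0.161 0; 0 0 0 0.021 0.0275 0.161 0; 0 0 0 0.021 0.0275 0.161 0; 0 0 0 0.021 0.0275 0.161 0")

```text
time: 3.42
tool_pos: [0.6473, -0.1497, 0.0995]
ee_rot: [0.722, 0.692, 0.001, 0.001]
force: [0.2, -0.1, 0.5]
width: 1.002
grasp_force: 0.0
```

>>> apply_moves(steps="0 0 0 0 0 0 1; 0 0 0 0 0 0 1; 0 0 0 0 0 0 1; 0 0 0 0 0 0 1; 0 0 0 0 0 0 1; 0 0 0 0 0 0 1; 0 0 0 0 0 0 1", squeeze=30)

```text
time: 4.0
tool_pos: [0.647, -0.1494, 0.0991]
ee_rot: [0.721, 0.692, 0.001, 0.001]
force: [-0.2, 0.1, 6.0]
width: 0.546
grasp_force: 30.7
```

```bash
python3 - <<'E'
from h import *
go((0.646,-0.150,0.127),-2)
print(env.get_state()["width"])
go((0.493,-0.0365,0.16),-1.9)
E
```

```text
t 4.0 at [ 0.647  -0.1494  0.0991] turn [ 0.003  0.001 -0.006] shift [-0.0007 -0.0009 -0.0279]
0.5461971171538111
t 4.0 at [ 0.647  -0.1494  0.0991] turn [ 0.003  0.001 -0.008] shift [ 0.1064 -0.1584 -0.0614]
```

>>> apply_moves(steps="0 0 0 0 0 -0.03 1; 0 0 0 0 0 -0.07 1; 0 0 0 0 0 -0.11 1; 0.003 0.001 -0.008 0.012 -0.02 -0.125 1; 0.003 0.001 -0.008 0.035 -0.05 -0.125 1; 0.003 0.001 -0.008 0.058 -0.08 -0.125 1; 0.003 0.001 -0.008 0.08 -0.12 -0.125 1; 0.003 0.001 -0.008 0.103 -0.158 -0.125 1; 0.003 0.001 -0.008 0.103 -0.158 -0.125 1; 0.003 0.001 -0.008 0.103 -0.158 -0.125 1")

```text
time: 4.83
tool_pos: [0.4904, -0.0382, 0.2229]
ee_rot: [0.718, 0.696, -0.001, -0.002]
force: [0.9, 0.4, -1.3]
width: 0.548
grasp_force: 32.1
```

```bash
python3 - <<'E'
from h import *
cv2.imwrite("pics/s2.png",env.snapshot("side"))
find("mill","side",2);find("seat","side",1)
go((0.493,-0.0395,0.112),-1.9); print(env.get_state()["width"],env.get_state()["grasp_force"])
E
```

```text
side mill 0.72 [ 0.488 -0.037  0.124] [305. 263.]
side mill 0.63 [ 0.623 -0.325 -0.001] [417. 368.]
side seat 0.86 [ 0.495 -0.035  0.016] [309. 300.]
t 4.9833 at [ 0.4939 -0.0404  0.2229] turn [-0.001 -0.    -0.   ] shift [ 0.0008 -0.0008  0.1109]
0.552206605712309 32.094014436006546
```

View pics/s2.png

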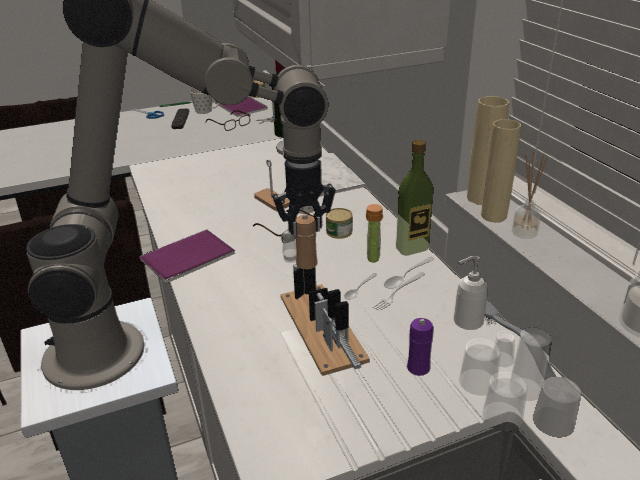

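The mill is upright in the gripper over the bed end, at (305,245), so I'll lower it.

>>> apply_moves(steps="0 0 0 0.001 -0.001 0.025 1; 0 0 0 0.001 -0.001 0.05 1; 0 0 0 0.001 -0.001 0.075 1; 0 0 0 0.001 -0.001 0.095 1; 0 0 0 0.001 -0.001 0.105 1; 0 0 0 0.001 -0.001 0.111 1; 0 0 0 0.001 -0.001 0.111 1; 0 0 0 0.001 -0.001 0.111 1")

```text
time: 5.65
tool_pos: [0.4926, -0.0394, 0.1114]
ee_rot: [0.719, 0.695, -0.001, -0.001]
force: [0.1, 0.1, -2.6]
width: 0.549
grasp_force: 34.3
```

```bash
python3 - <<'E'
from h import *
go((0.493,-0.0395,0.1115),-1.9); print(env.get_state()["force"])
cv2.imwrite("pics/w3.png",env.snapshot("wrist"))
find("seat","wrist",1); find("fixed_jaw","wrist",1);find("mill","wrist",2)
E
```

```text
t 5.65 at [ 0.4926 -0.0394  0.1114] turn [-0.002 -0.001 -0.001] shift [-0.0001  0.0004 -0.0001]
[ 0.07571852  0.09372677 -2.58188523]
wrist mill 0.94 [ 0.49  -0.038  0.013] [323. 247.]
```

>>> apply_moves(steps="0 0 0 0 0 0 0.3; 0 0 0 0 0 0 0; 0 0 0 0 0 0 0; 0 0 0 0 0 0 0; 0 0 0 0 0 0 0; 0 0 0 0 0 -0.03 0; 0 0 0 0 0 -0.06 0; 0 0 0 0 0 -0.1 0; 0 0 0 0 0 -0.135 0; 0 0 0 0 0 -0.135 0")

```text
time: 6.68
tool_pos: [0.4948, -0.0394, 0.2535]
ee_rot: [0.719, 0.695, 0.003, 0.004]
force: [1.4, 0.3, -0.1]
width: 0.998
grasp_force: 0.0
```

```bash
python3 - <<'E'
from h import *
cv2.imwrite("pics/s4.png",env.snapshot("side"))
im=cv2.imread("pics/s4.png")[180:400,230:450]
cv2.imwrite("pics/c4.png",cv2.resize(im,None,fx=2.7,fy=2.7))
find("mill","side",2);find("pad_face","side",1);find("trigger_grip","side",1);find("handle_grip","side",1)
s=env.get_state();print(s["joint_positions"].round(2))
# midpoint of trigger/handle at clamp y=-0.116
go((0.4905-0.033*0.116,-0.1085-0.116,0.26),88.1)
E
```

```text
side mill 0.55 [ 0.623 -0.324 -0.004] [417. 369.]
side pad_face 0.53 [ 0.487 -0.103  0.053] [316. 305.]
side trigger_grip 0.85 [ 0.487 -0.25   0.136] [343. 313.]
side handle_grip 0.66 [ 0.487 -0.202  0.139] [333. 298.]
[-0.23  0.29  1.61  0.    1.25 -0.2 ]
t 6.9333 at [ 0.491  -0.0386  0.2451] turn [-0.003 -0.006 -1.571] shift [-0.186   0.0017 -0.0152]
```

View pics/c4.png

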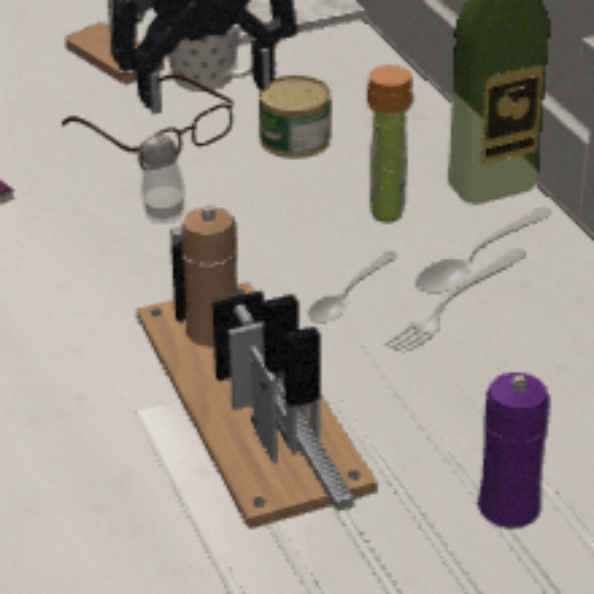

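The mill stands upright in front of the V, in the crop at (210,280), and the pad is still well short of it. Next I'll move over the trigger.

>>> apply_moves(steps="0 0 -0.12 -0.02 0.0015 -0.01 0; 0 0 -0.24 -0.04 0.0015 -0.01 0; 0 0 -0.36 -0.06 0.0015 -0.01 0; 0 0 -0.48 -0.08 0.0015 -0.01 0; 0 0 -0.6 -0.1 0.0015 -0.01 0; 0 0 -0.72 -0.12 0.0015 -0.01 0; 0 0 -0.84 -0.14 0.0015 -0.01 0; 0 0 -0.96 -0.16 0.0015 -0.01 0; 0 0 -1.08 -0.175 0.0015 -0.01 0; 0 0 -1.2 -0.186 0.0015 -0.01 0")

```text
time: 7.77
tool_pos: [0.4865, -0.2259, 0.2544]
ee_rot: [0.198, 0.98, 0.001, -0.003]
force: [-1.0, 0.5, 0.4]
width: 0.996
grasp_force: 0.0
```

>>> apply_moves(steps="0 0 -0.12 0 0 0 0; 0 0 -0.24 0 0 0 0; 0 0 -0.371 0 0 0 0; 0 0 -0.371 0 0 0 0; 0 0 -0.371 0 0 0 0; 0 0 -0.371 0 0 0 0")

```text
time: 8.27
tool_pos: [0.4869, -0.2245, 0.2555]
ee_rot: [0.018, 1.0, 0.001, -0.002]
force: [0.2, -0.2, -0.1]
width: 1.0
grasp_force: 0.0
```

```bash
python3 - <<'E'
from h import *
s=env.get_state();print(s["joint_positions"].round(2))
cv2.imwrite("pics/w5.png",env.snapshot("wrist"))
for t in("trigger_grip","handle_grip","pad_face","mill"):find(t,"wrist",1)
go((0.4905-0.033*0.116,-0.1085-0.116,0.142),88.1)
E
```

```text
[-0.57  0.36  1.48 -0.    1.31 -2.11]
wrist trigger_grip 0.65 [ 0.485 -0.199  0.135] [360. 233.]
wrist handle_grip 0.61 [ 0.485 -0.202  0.137] [355. 234.]
wrist pad_face 0.7 [ 0.489 -0.108 -0.004] [431. 201.]
wrist mill 0.9 [ 0.628 -0.323  0.003] [246. 324.]
t 8.5167 at [ 0.4871 -0.2246  0.2562] turn [ 0.001 -0.003 -0.001] shift [1.000e-04 0.000e+00 1.142e-01]
```

View pics/w5.png

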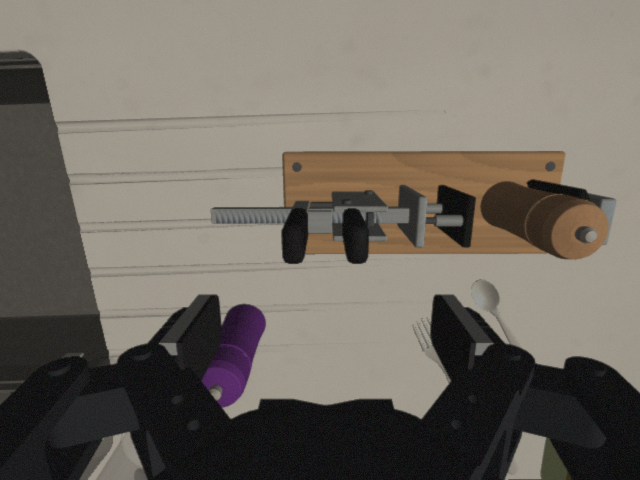

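The picture shows the trigger at (294,235), the grip at (355,235), the pad at (456,215) and the mill at (575,225) against the V. I'll check these with projections.

```bash
python3 - <<'E'
from h import *
c=env.calibration("wrist"); O=np.array([.4905,-.1085,0]); a=-.033; M=R.from_rotvec([0,0,a]).as_matrix()
for p in([0,-.1375,.14],[0,-.0945,.14],[-.014,-.1375,.16],[-.014,-.0945,.16],[0,.0085,.094]): print(p,proj(O+M@np.array(p),c).round(1))
im=cv2.imread("pics/w5.png"); g=im.max(2)
for v in (250,257): 
    print(v,"dark cols",[ (int(x[0]),int(x[-1])) for x in np.split(np.where(g[v,260:400]<60)[0]+260,np.where(np.diff(np.where(g[v,260:400]<60)[0])>1)[0]+1)])
E
```

```text
[0, -0.1375, 0.14] [294.2 238.3]
[0, -0.0945, 0.14] [354.7 238.2]
[-0.014, -0.1375, 0.16] [291.  225.8]
[-0.014, -0.0945, 0.16] [357.6 225.8]
[0, 0.0085, 0.094] [473.6 223.2]
250 dark cols [(283, 304), (345, 367)]
257 dark cols [(283, 303), (347, 366)]
```

>>> apply_moves(steps="0 0 0 0 0 0.03 0; 0 0 0 0 0 0.06 0; 0 0 0 0 0 0.085 0; 0 0 0 0 0 0.105 0; 0 0 0 0 0 0.114 0; 0 0 0 0 0.004 0.114 0; 0 0 0 0 0.007 0.114 0; 0 0 0 0 0.007 0.114 0; 0 0 0 0 0.007 0.114 0")

```text
time: 9.27
tool_pos: [0.4879, -0.2177, 0.1438]
ee_rot: [0.016, 1.0, -0.0, -0.0]
force: [-0.2, -0.1, 0.7]
width: 0.998
grasp_force: 0.0
```

>>> apply_moves(steps="0 0 0 0 0 0 0.3; 0 0 0 0 0 0 0.45; 0 0 0 0 0 0 0.6; 0 0 0 0 0 0 0.6; 0 0 0 0 0 0 0.6; 0 0 0 0 0 0 0.6; 0 0 0 0 0 0 0.6", squeeze=30)

```text
time: 9.85
tool_pos: [0.4886, -0.2169, 0.1459]
ee_rot: [0.017, 1.0, 0.0, 0.001]
force: [-2.1, 8.8, 21.9]
width: 0.487
grasp_force: 30.6
```

```bash
python3 - <<'E'
from h import *
print(env.get_state()["force"],env.get_state()["tool_pos"])
cv2.imwrite("pics/s6.png",env.snapshot("side"))
find("pad_face","side",1);find("trigger_grip","side",1)
im=cv2.imread("pics/s6.png")[230:380,250:400]
cv2.imwrite("pics/c6.png",cv2.resize(im,None,fx=4,fy=4))
E
```

```text
[-2.06188345  8.82526002 21.86103769] [ 0.48862443 -0.21693036  0.14592095]
side pad_face 0.77 [ 0.488 -0.09   0.059] [315. 299.]
side trigger_grip 0.55 [ 0.486 -0.234  0.135] [339. 309.]
```

View pics/c6.png

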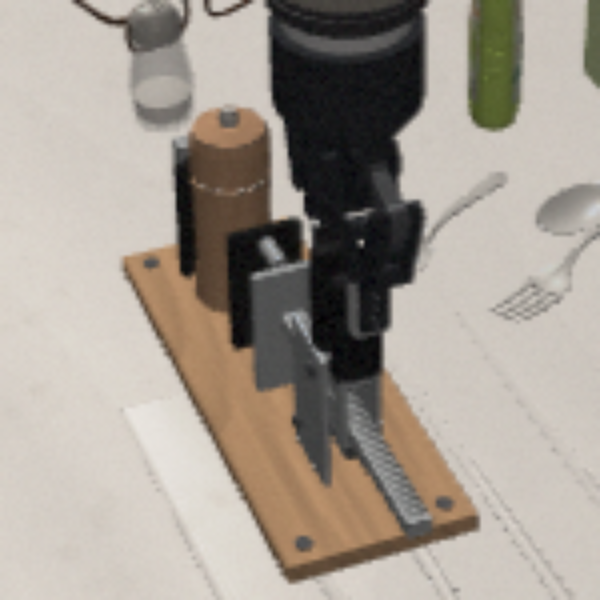

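The first squeeze advanced the jaw by about 15 mm. Now the second pump.

>>> apply_moves(steps="0 0 0 0 0 0 0; 0 0 0 0 0 0 0; 0 0 0 0 0 0 0; 0 0 0 0 0 0 0; 0 0 0 0 0 0 0.3; 0 0 0 0 0 0 0.45; 0 0 0 0 0 0 0.6; 0 0 0 0 0 0 0.6; 0 0 0 0 0 0 0.6; 0 0 0 0 0 0 0.6", squeeze=25)

```text
time: 10.83
tool_pos: [0.4882, -0.2169, 0.145]
ee_rot: [0.016, 1.0, 0.001, 0.0]
force: [-1.7, 6.4, 20.1]
width: 0.488
grasp_force: 24.6
```

```bash
python3 - <<'E'
from h import *
env.snapshot("side")
find("pad_face","side",1);find("trigger_grip","side",1);find("mill","side",2)
E
```

```text
side pad_face 0.64 [ 0.492 -0.077  0.056] [314. 296.]
side trigger_grip 0.84 [ 0.488 -0.235  0.135] [340. 309.]
side mill 0.8 [ 0.491 -0.04   0.016] [308. 301.]
side mill 0.74 [ 0.624 -0.327 -0.004] [418. 369.]
```

>>> apply_moves(steps="0 0 0 0 0 0 0; 0 0 0 0 0 0 0; 0 0 0 0 0 0 0; 0 0 0 0 0 0 0; 0 0 0 0 0 0 0.3; 0 0 0 0 0 0 0.45; 0 0 0 0 0 0 0.6; 0 0 0 0 0 0 0.6; 0 0 0 0 0 0 0.6; 0 0 0 0 0 0 0.6", squeeze=25)

```text
time: 11.87
tool_pos: [0.4882, -0.2169, 0.145]
ee_rot: [0.016, 1.0, 0.001, 0.0]
force: [-2.7, 6.3, 20.0]
width: 0.489
grasp_force: 24.7
```

```bash
python3 - <<'E'
from h import *
cv2.imwrite("pics/s7.png",env.snapshot("side"))
find("pad_face","side",1);find("trigger_grip","side",1);find("mill","side",2)
a=cv2.imread("pics/s6.png")[230:380,250:350];b=cv2.imread("pics/s7.png")[230:380,250:350]
cv2.imwrite("pics/c7.png",cv2.resize(np.hstack([a,b]),None,fx=4,fy=4,interpolation=cv2.INTER_CUBIC))
E
```

```text
side pad_face 0.69 [ 0.487 -0.061  0.054] [310. 294.]
side trigger_grip 0.54 [ 0.488 -0.232  0.136] [340. 308.]
side mill 0.96 [ 0.626 -0.325 -0.002] [418. 368.]
```

View pics/c7.png

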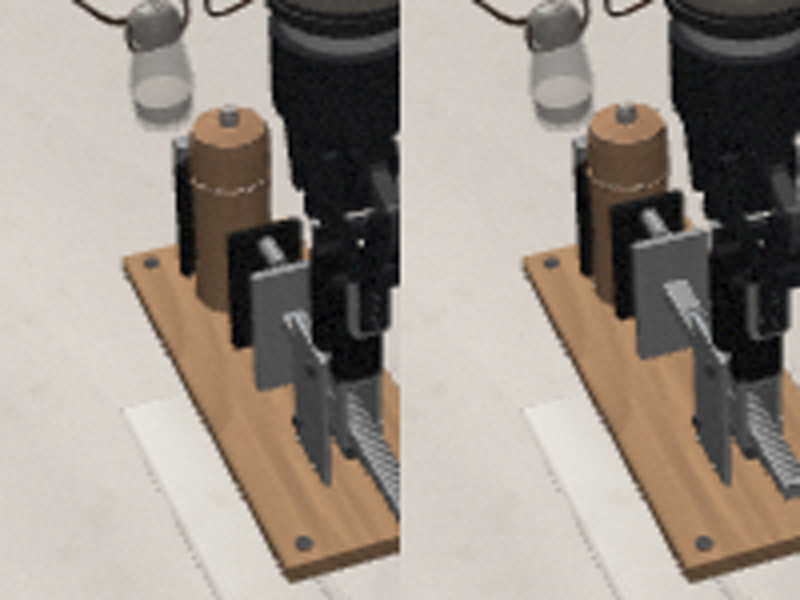

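The mill has moved slightly into the V and the pad is at contact. One more squeeze should give roughly 5–8 N.

>>> apply_moves(steps="0 0 0 0 0 0 0; 0 0 0 0 0 0 0; 0 0 0 0 0 0 0; 0 0 0 0 0 0 0; 0 0 0 0 0 0 0.3; 0 0 0 0 0 0 0.45; 0 0 0 0 0 0 0.6; 0 0 0 0 0 0 0.6; 0 0 0 0 0 0 0.6; 0 0 0 0 0 0 0.6", squeeze=35)

```text
time: 12.9
tool_pos: [0.4883, -0.2169, 0.1453]
ee_rot: [0.016, 1.0, 0.0, 0.001]
force: [-3.7, 6.6, 23.2]
width: 0.486
grasp_force: 34.6
```

```bash
python3 - <<'E'
from h import *
cv2.imwrite("pics/s8.png",env.snapshot("side"))
find("pad_face","side",1);find("trigger_grip","side",1);find("mill","side",2)
a=cv2.imread("pics/s7.png")[230:380,250:350];b=cv2.imread("pics/s8.png")[230:380,250:350]
cv2.imwrite("pics/c8.png",cv2.resize(np.hstack([a,b]),None,fx=4,fy=4,interpolation=cv2.INTER_CUBIC))
E
```

```text
side pad_face 0.46 [ 0.489 -0.06   0.057] [310. 292.]
side trigger_grip 0.78 [ 0.487 -0.236  0.136] [340. 309.]
side mill 0.78 [ 0.488 -0.035  0.013] [307. 301.]
side mill 0.57 [ 0.625 -0.326 -0.002] [418. 368.]
```

View pics/c8.png

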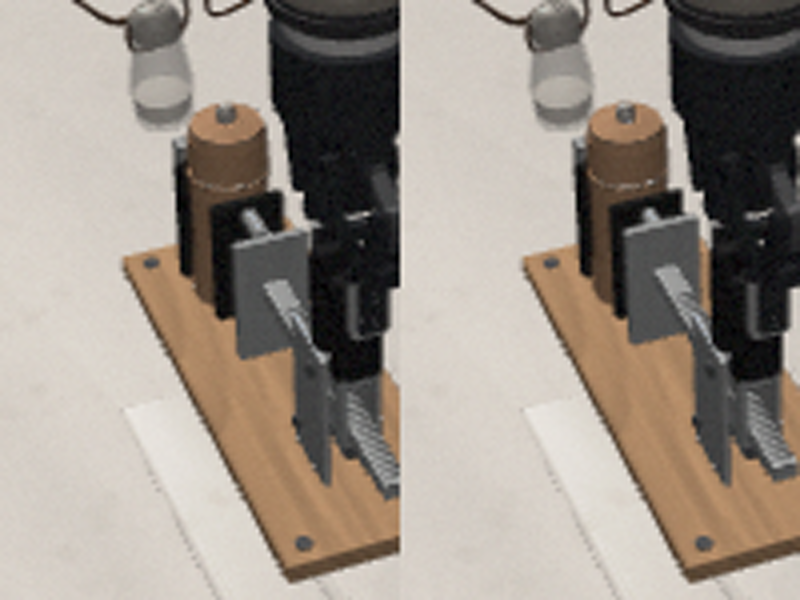

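The jaw plate advanced about 15 mm while the pad and mill stayed put, so the spring is pressed in about 14 mm (~7 N). The trigger is still held, so I'll hand in.

```bash
python3 -c "
from cell import env
print(env.close_job())"
```

```text
the job is handed in; nothing more can be done
None
```

I handed the job in at about 13 s: the mill stands upright in the V jaw, the pad spring is pressed in by about 14 mm (roughly 7 N, estimated from the pictures), and the trigger is still squeezed in the gripper; the hand-in returned no verdict.

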